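Thread the probe through the capped guide over the check source

ROBOT

A 6-joint arm with a two-finger parallel gripper is mounted at the origin on the work surface. World frame = base frame: x ahead of the robot, y to its left, z up, the work surface at z = 0. Lengths are in m, angles in rad, forces in N, time in s.
With the tool pointing down it reaches from about 0.4 to 0.925 m from the base axis. Payload 3.4 kg.
Tool frame: the origin (TCP) lies at the very end of the fingers, on their centre line; the grasp point (between the pads) lies 19 mm behind it (arm.pinch_z is the distance from the TCP to the grasp point, in m); z points along the fingers, y is the direction in which the jaws open and shut (so a half turn about z gives the same grasp; the last joint's range is limited). The gripper opens to 85 mm and grips with 20 to 120 N. Pads are 22 mm wide; open, the fingers measure 114 mm over their backs; the gripper's body (76 mm by 85 mm) begins 54 mm behind the grasp point. The pads swing forward as they close: fully open they stand 13 mm farther back than shut.
Start: joints at [1.054, 0.307, 1.506, -0, 1.328, -0.073], TCP at [0.247, 0.519, 0.231] pointing down, gripper open.
Joint ranges: [-3.12, 3.12], [-1.05, 2.28], [0.14, 2.33], [-1.42, 4.57], [0.1, 2.73], [-2.68, 2.68]. Speed limits (rad/s): [2.57, 2.57, 3.14, 3.14, 3.14, 3.14].

INTERFACE

Orientations are given as a unit quaternion [x, y, z, w].
In Python, from bench import arm gives the robot as it stands.
- The arm moves only by the shell command python3 -m handwheel 'ROWS' [FORCE]. ROWS is a JSON object of lists of equal length, an entry for each row: "hand": the finger opening in m, from 0 to 0.0854; "linear": the shift along the tool's x, y, z in m, a list of three; "delta_rot": the turn, a rotation vector about the tool's x, y, z in degrees, a list of three. A call has 1 to 20 rows; each row shifts and turns the commanded pose from where the row before left it, along the tool's axes as they then stand; what a row does not reach is not made up. A row lasts 1/8 s, in which the tool goes at most 62.5 mm and 10.7 degrees, less where a joint would pass 70% of its speed; a pose out of reach is approached as far as the arm can. A call with a gripper value outside its range is refused whole. The fingers move at their own pace and stop on an object; FORCE is the grip in N (left out, the last holds). Time passes only in rows, so rows that do not move let the fingers close. It gives the time, the measured TCP pose, the force and the opening at its end, in the units of the state.
- arm.sense(): the state, without advancing time (a new reading comes with each control period).
- arm.snapshot(name): name is "scene" or "top" or "wrist"; returns the picture (480x640x3 uint8, blue, green, red); there is no depth.
- arm.get_calibration(name): a dict with "fx", "fy", "cx", "cy" (pixels), "rvec" (rotation vector, rad) and "tvec" (3), from world to camera coordinates, as OpenCV has them. Camera axes: x right, y down, z forward; pixel columns grow to the right and rows downward; lengths in m; the calibration is good to about 2 mm. A picture is of the moment at which its call begins: read the wrist's pose just before it. get_calibration takes no time and is no camera call; for the wrist camera it gives the pose at the moment of the call.
- arm.close_job(): hands the job in, once; it reports no verdict.
Trained networks look in the newest picture that a camera, given by its name, has taken for a name from the list of things; names that differ only in an ending like _2 or _b are one class to them, and where a whole thing is asked for, a point or a joint stands for the part that bears it (a point fixed in the world has none). Each returns a list of dicts, best first, with "conf" (0 to 1); they miss things now and then, are a little off and sometimes report something else, mostly with a low value. They report only what shows in the picture. A call takes as long as a camera call. They do not tell look-alikes from the thing itself.
- arm.masks_of(camera, query): "mask" (480x640 bool, what is visible of it) and "location" ([row, column] in pixels, amid what is visible of it).
The state is a dict: "t": time; "joints": joint angles; "joint_vel": joint speeds; "joint_torque": joint torques, N m; "tool_pos": TCP position; "eef_rot": TCP orientation; "force": force on the tool from outside, world axes, zero at the start; "torque": the same for the moment, N m; "opening": finger opening in m.
Only numpy, scipy, OpenCV 4.12 (cv2) and the standard library are available. Lean on these libraries where they do the work, as an engineer would, in place of code of your own. Each camera call takes 0.05 s, during which the arm holds its last target. There are 200 camera calls.

TASK

Flip the red dust cap of the probe guide right over until it lies open, then take the orange-handled probe out of the rack and lower it through the upper bushing and on through the lower one. Finish while still holding it there, upright and still, with its tip sticking out below the lower bushing, about midway between that bushing and the brass check source, never touching the source. Leave the grey-handled blank in the rack and do not disturb the jar or the pot.

Things in the scene. Friction and masses are not known exactly. Their poses are not given: they have to be found in the camera images.
- guide: Fixed probe guide: blue base plate 105 x 90 x 12 mm, aluminium column at y +23 to +39 mm (46 wide, 128 high) carrying two aluminium bushing blocks 46 x 46 mm, one above the other, bores vertical on the origin's z axis, 15 mm wide, mouths chamfered 2 mm. Lower block z 56 to 72, upper z 110 to 128 mm. Origin: underside of base, under the bores; z up; cap tab to -x, hinge at +x.
- port (a point): Centre of the upper bushing's top mouth, 128 mm above the bench; axes as the guide, z up along the bores.
- exit (a point): Centre of the lower bushing's underside, 56 mm above the bench and 72 mm below the port; axes as the guide.
- source: Brass check source, a fixed disc 28 mm across and 4 mm thick on the guide's base plate, centred under the bores. Origin: centre of its underside, 12 mm above the bench, so its top is 16 mm above the bench and 40 mm below the lower bushing's underside.
- cap (a joint): Red flip cap over the upper bushing, its hinge angle in rad: 0 shut (lying flat on the bushing), about 1.57 upright, 3.0 fully over, lying open on the far (+x) side of the hinge. Light (30 g) and easy: it falls back shut if let go before about 1.3, and falls open by itself when let go beyond about 1.85.
- hinge (a point): Middle of the cap's hinge axis, 131 mm above the bench, 30 mm to the guide's +x side of the bore; the hinge axis is the guide's y. Its own axes turn with the cap.
- tab (a point): Point on the cap's pull tab 75 mm from the hinge axis. Tab: flat bar 10 mm wide (along the hinge axis), 6 mm thick, 44 to 86 mm from the hinge; shut, it lies level 132 mm above the bench, its last 33 mm clear of the block. Can be pinched across its width from above and followed round its arc, turning between the fingers. The cap's disc (36 mm across) reaches 48 mm from the hinge.
- rack: White block 70 (x) x 130 (y) x 60 (z) mm, fixed, with two 14 mm holes 50 mm deep at y = -40 and +40 mm, in which probe and blank stand upright. Origin: centre of its underside.
- probe: Probe: straight steel rod 12 mm thick, its last 10 mm tapering to a 6 mm tip, with a round orange handle 22 mm thick on top; 160 mm long in all, 60 to 130 g. Origin: at the tip; z up the rod; the handle spans 115 to 160 mm from the tip. Stands loosely (may lean 3 degrees) in either rack hole, tip 10 mm above the bench; lift it 50 mm to clear the hole.
- tip (a point): The probe's tip (same point as the probe's origin).
- grip (a point): Middle of the probe's orange handle, 137.5 mm above the tip.
- blank: Blank, a bystander: same shape as the probe but with a grey handle, standing in the other rack hole. Origin: at its tip.
- jar: Amber sample jar, a bystander: 44 mm across, 60 mm high. Origin: centre of its underside.
- pot: Dark shielding pot with a knob, a bystander: 60 mm across, 74 mm high. Origin: centre of its underside.
Not all that is in view belongs to the job. What is shaped like the guide but green or pink is not meant.

How it is judged:
On the way, in this order (a step that is already met when the one before it is completed fails the run):
1. the cap is flipped open (value of joint cap above 2.2 rad), for 0.2 s.
2. the probe's tip is through the upper bushing and still above the lower one, cap open (z of tip in the frame of exit between 0.012 and 0.054 m and horizontal distance between tip and exit below 0.012 m and value of joint cap above 2 rad), for 0.05 s.
At the end, for the whole second after the job is handed in: Probe still, held by the fingers, within 0.07 rad of the bores, tip 6 mm or more below the lower bushing, within 6 mm of the bore axis, 5 mm or more above the source; cap beyond 2.0 rad; blank (within 15 mm), jar and pot (20 mm) upright where they were (z of tip in the frame of exit below -0.006 m and height (world z) of tip above 0.021 m and horizontal distance between tip and exit below 0.006 m and angle between the z axis of probe and the z axis of guide, either way round below 0.07 rad and z of grip in the frame of port above 0.02 m and value of joint cap above 2 rad and contact force between the fingers and probe above 2 N and contact force between probe and source below 0.3 N and linear speed of probe below 0.02 m/s and distance of blank from where it was at the start of the episode below 0.015 m and distance of each of jar, pot from where it was at the start of the episode below 0.02 m and angle between each of blank, jar, pot's own z axis and vertical below 0.15 rad); the arm keeps its last pose, push and grip.
It fails at once if the probe touches the check source (contact force between probe and source above 0.5 N).
It fails at once if the blank is disturbed (distance of blank from where it was at the start of the episode above 0.025 m or angle between blank's own z axis and vertical above 0.3 rad).
It fails at once if the jar is disturbed (distance of jar from where it was at the start of the episode above 0.03 m or angle between jar's own z axis and vertical above 0.3 rad).
It fails at once if the pot is disturbed (distance of pot from where it was at the start of the episode above 0.03 m or angle between pot's own z axis and vertical above 0.3 rad).
It also fails if it takes over 61 s, if anything falls off the work surface, if the arm or the gripper's body presses on something with over 40 N, if the wrist force passes 120 N, or if a joint passes its speed limit or range.

## Working session

There is one attempt and no reset: what is moved stays moved. The work goes in short steps, Python scripts to look and compute and a shell command to move; the robot and the scene stay as the last step left them, time stands still between calls to the robot, and variables do not carry over. Pictures are saved under pics/ and viewed, about 8 in all and at most 12, crops included, and the job is handed in when it is done.

```bash
ls; mkdir -p pics
python3 - <<'E'
from bench import arm
import cv2,numpy as np
ims=[arm.snapshot(n) for n in("scene","top")]
cv2.imwrite('pics/a.png',ims[0]);cv2.imwrite('pics/b.png',ims[1])
for c in("scene","top"):
    k=arm.get_calibration(c);print(c,{a:np.round(b,3).tolist() for a,b in k.items()})
    for q in("guide","cap","source","rack","probe","blank","jar","pot"):
        print(q,[(round(d["conf"],2),np.round(d["location"]).tolist(),int(d["mask"].sum())) for d in arm.masks_of(c,q)[:4]])
print(arm.sense())
E
```

```text
pics
scene {'fx': 446.843, 'fy': 446.843, 'cx': 314.762, 'cy': 242.005, 'rvec': [2.159, 0.621, -0.318], 'tvec': [-0.501, -0.034, 1.103]}
guide [(0.93, [258.0, 343.0], 2740), (0.92, [202.0, 261.0], 2086), (0.64, [200.0, 435.0], 1834), (0.56, [299.0, 294.0], 3442)]
cap [(0.86, [220.0, 338.0], 315), (0.75, [260.0, 292.0], 391), (0.63, [168.0, 256.0], 223), (0.61, [162.0, 438.0], 193)]
source [(0.64, [309.0, 294.0], 119), (0.51, [263.0, 340.0], 77), (0.5, [209.0, 262.0], 64), (0.48, [205.0, 432.0], 67)]
rack [(0.59, [362.0, 231.0], 4344)]
probe [(0.71, [298.0, 239.0], 510), (0.62, [256.0, 337.0], 2752)]
blank [(0.83, [333.0, 205.0], 647), (0.41, [219.0, 335.0], 305)]
jar [(0.66, [353.0, 364.0], 899), (0.34, [335.0, 207.0], 702)]
pot [(0.6, [253.0, 410.0], 843)]
top {'fx': 558.708, 'fy': 558.708, 'cx': 327.482, 'cy': 238.626, 'rvec': [2.154, -2.156, 0.161], 'tvec': [0.123, 0.503, 1.236]}
guide [(0.82, [179.0, 164.0], 2288), (0.76, [226.0, 375.0], 1798), (0.68, [221.0, 312.0], 1761), (0.61, [344.0, 274.0], 1996)]
cap [(0.92, [340.0, 263.0], 380), (0.76, [213.0, 309.0], 376), (0.73, [214.0,
[... 331 characters left out ...]
], 681)]
{'t': 0.9, 'joints': array([ 1.05347624e+00,  3.06783515e-01,  1.50639849e+00, -1.50714057e-05,
        1.32837156e+00, -7.35188804e-02]), 'joint_vel': array([-1.66525866e-03,  9.97052961e-04,  1.01599347e-03, -2.15450449e-03,
        1.53972645e-04,  3.24191256e-05]), 'joint_torque': array([-5.29305998e-04, -4.57451606e+01, -2.52335161e+01, -2.00161430e-04,
        7.25182836e-04,  1.20179510e-05]), 'tool_pos': array([0.24693557, 0.5192936 , 0.23131493]), 'eef_rot': array([2.20082258e-01, 9.75481317e-01, 1.65699446e-05, 1.26892764e-05]), 'force': array([-0.28243557,  0.39501451, -0.00291789]), 'torque': array([-0.0228398 ,  0.0104627 , -0.01808348]), 'opening': 0.08552485911477112}
```

View pics/a.png

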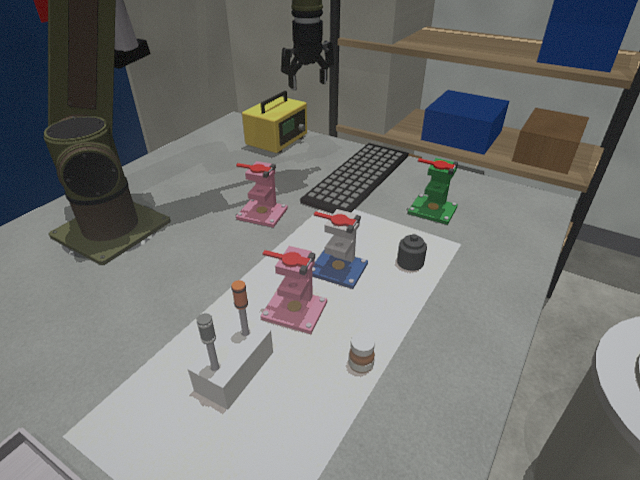

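View pics/b.png

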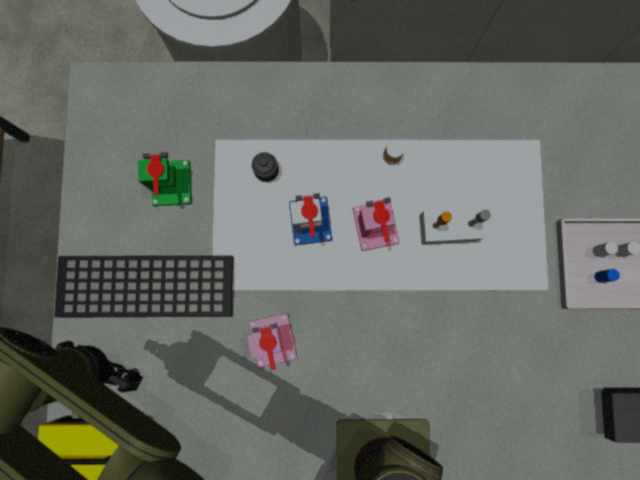

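```bash
cat > h.py <<'E'
from bench import arm
import cv2,numpy as np
from scipy.spatial.transform import Rotation as R
def cal(c):
    k=arm.get_calibration(c);K=np.array([[k["fx"],0,k["cx"]],[0,k["fy"],k["cy"]],[0,0,1]])
    return K,np.array(k["rvec"],float),np.array(k["tvec"],float)
def onplane(c,uv,z,C=None):   # uv: Nx2 (col,row) -> Nx3 on world plane z
    K,r,t=C or cal(c);M=R.from_rotvec(r).as_matrix()
    uv=np.atleast_2d(uv).astype(float);d=(np.linalg.inv(K)@np.c_[uv,np.ones(len(uv))].T).T@M
    o=-M.T@t;return o+d*((z-o[2])/d[:,2])[:,None]
def proj(c,P,C=None):
    K,r,t=C or cal(c);return cv2.projectPoints(np.atleast_2d(P).astype(float),r,t,K,None)[0][:,0]
def red(im):
    b,g,r=[im[...,i].astype(int) for i in range(3)];return (r>120)&(g<70)&(b<70)
def blue(im):
    b,g,r=[im[...,i].astype(int) for i in range(3)];return (b>r*1.5)&(b>60)
def orange(im):
    h=cv2.cvtColor(im,cv2.COLOR_BGR2HSV);return (h[...,0]>5)&(h[...,0]<18)&(h[...,1]>150)&(h[...,2]>90)
E
python3 - <<'E'
from h import *
im=cv2.imread('pics/b.png')
m=red(im).copy();w=np.zeros_like(m);w[185:250,285:335]=1
v,u=np.nonzero(m&w);P=onplane("top",np.c_[u,v],0.134)
print("cap red",len(P),P.min(0),P.max(0),P.mean(0))
e=np.linalg.eigh(np.cov(P[:,:2].T))[1][:,1];print("dir",e,np.degrees(np.arctan2(e[1],e[0])))
v,u=np.nonzero(blue(im)&w);P=onplane("top",np.c_[u,v],0.012)
print("base",len(P),cv2.minAreaRect(P[:,:2].astype(np.float32)*1000))
w[:]=0;w[205:240,415:500]=1
for n,z in(("probe",.17),("blank",.17)):
    for c,im2 in(("top",im),):
        pass
v,u=np.nonzero(orange(im)&w);print("orange px",len(u),u.mean() if len(u) else 0,v.mean() if len(u) else 0)
print("probe",onplane("top",[442,221],.14),onplane("top",[446,217],.17),"blank",onplane("top",[482,217],.15))
print("pot",onplane("top",[265,165],.06),"jar",onplane("top",[393,153],.04),"pink",onplane("top",[381,209],.13))
b,g,r=[im[...,i].astype(int) for i in range(3)]
cv2.imwrite('pics/c.png',cv2.resize(im[130:260,250:510],None,fx=3,fy=3,interpolation=cv2.INTER_CUBIC))
E
```

```text
cap red 325 [0.49464678 0.14592608 0.134     ] [0.57794196 0.1775418  0.134     ] [0.54535928 0.16208753 0.134     ]
dir [-0.99187388 -0.12722504] -172.69073280908745
base 689 ((548.5120849609375, 162.67178344726562), (102.07830810546875, 88.27497863769531), 7.160353660583496)
orange px 30 446.23333333333335 216.6
probe [[ 0.52543767 -0.11609053  0.14      ]] [[ 0.52858477 -0.11793981  0.17      ]] blank [[ 0.53215974 -0.19760938  0.15      ]]
pot [[0.66782157 0.26431782 0.06      ]] jar [[ 0.70222858 -0.0292065   0.04      ]] pink [[0.55293609 0.0104316  0.13      ]]
```

View pics/c.png

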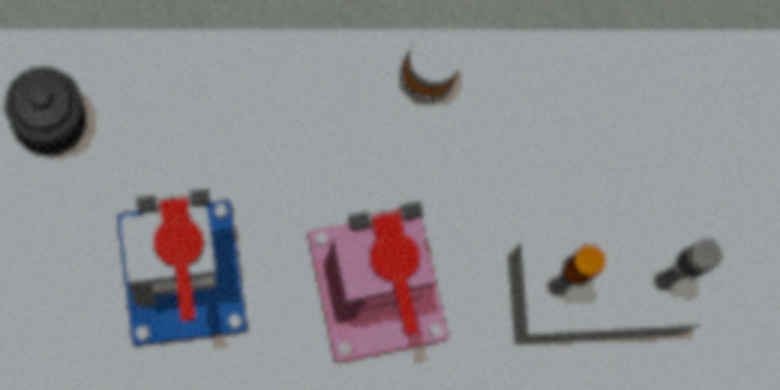

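```bash
python3 -m handwheel '{"hand":[0.085,0.085,0.085,0.085,0.06,0.06,0.06,0.06,0.06,0.06,0.06,0.06,0.06,0.06,0.06],"linear":[[0,0,0],[0,0,0],[0,0,0],[0,0,0],[-0.021,-0.039,0],[-0.021,-0.039,0],[-0.021,-0.039,0],[-0.021,-0.039,0],[-0.021,-0.039,0],[-0.021,-0.039,0],[-0.021,-0.039,0],[-0.021,-0.039,0],[-0.021,-0.039,0],[-0.021,-0.039,0],[0,0,0]],"delta_rot":[[0,0,-8.15],[0,0,-8.15],[0,0,-8.15],[0,0,-8.15],[0,0,0],[0,0,0],[0,0,0],[0,0,0],[0,0,0],[0,0,0],[0,0,0],[0,0,0],[0,0,0],[0,0,0],[0,0,0]]}' 25
python3 - <<'E'
from h import *
C=cal("wrist");im=arm.snapshot("wrist");cv2.imwrite('pics/d.png',im)
s=arm.sense();print(s["tool_pos"],R.from_quat(s["eef_rot"]).as_matrix().round(3).tolist())
m=red(im);v,u=np.nonzero(m)
print("red",len(u),u.min(),u.max(),v.min(),v.max())
g=[.549,.163];a=np.radians(7.2)
for p in([-45,0,132],[-56,0,132],[30,0,132],[0,0,132],[-52,-45,12],[52,-45,12],[-52,45,12]):
    w=R.from_rotvec([0,0,a]).apply(np.array(p)/1000)+[*g,0];print(p,w.round(3),proj("wrist",w,C).round())
np.savez('pics/d.npz',r=C[1],t=C[2],K=C[0])
E
```

```text
t: 2.78
tool_pos: [0.5059, 0.1562, 0.2314]
eef_rot: [-0.06, 0.998, -0.0, 0.001]
force: [-0.3, 0.9, -1.0]
opening: 0.0604
[0.50460601 0.15754871 0.23123855] [[-0.993, -0.122, -0.0], [-0.122, 0.993, 0.0], [0.0, 0.0, -1.0]]
red 7902 51 443 0 352
[-45, 0, 132] [0.504 0.157 0.132] [[327. 235.]]
[-56, 0, 132] [0.493 0.156 0.132] [[327. 217.]]
[30, 0, 132] [0.579 0.167 0.132] [[327. 344.]]
[0, 0, 132] [0.549 0.163 0.132] [[327. 302.]]
[-52, -45, 12] [0.503 0.112 0.012] [[276. 191.]]
[52, -45, 12] [0.606 0.125 0.012] [[280. 299.]]
[-52, 45, 12] [0.492 0.201 0.012] [[377. 191.]]
```

View pics/d.png

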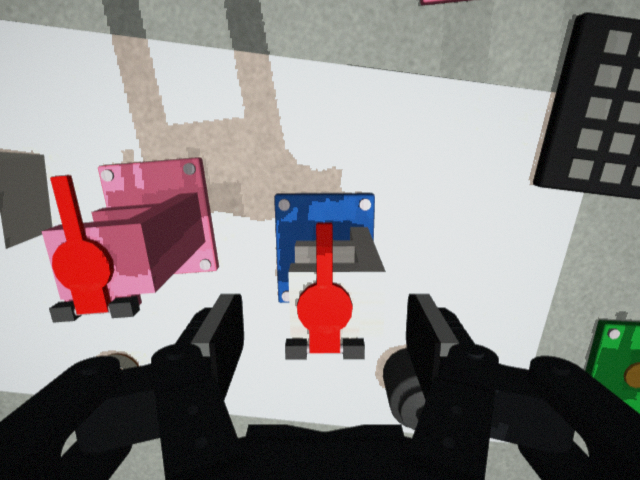

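```bash
python3 -m handwheel '{"hand":[0.05,0.04,0.04,0.04,0.04,0.04,0.005,0.005,0.005,0.005],"linear":[[-0.003,-0.0015,0],[0,0,0.03],[0,0,0.03],[0,0,0.03],[0,0,0.028],[0,0,0],[0,0,0],[0,0,0],[0,0,0],[0,0,0]],"delta_rot":[[0,0,0],[0,0,0],[0,0,0],[0,0,0],[0,0,0],[0,0,0],[0,0,0],[0,0,0],[0,0,0],[0,0,0]]}' 25
python3 - <<'E'
import numpy as np
# arc rows: tool x=-gx, z=down ; radius 75 start a=0
a=np.linspace(0,2.3,19);gx=30-75*np.cos(a);z=75*np.sin(a)
for d in zip(-np.diff(gx)*1,-np.diff(z)): print(np.round(d,1))
E
```

```text
t: 4.08
tool_pos: [0.5081, 0.1565, 0.1146]
eef_rot: [-0.063, 0.998, -0.001, 0.001]
force: [0.8, -5.5, 1.4]
opening: 0.0094
[-0.6 -9.6]
[-1.8 -9.4]
[-3.  -9.1]
[-4.1 -8.6]
[-5.2 -8. ]
[-6.2 -7.3]
[-7.1 -6.5]
[-7.8 -5.5]
[-8.5 -4.5]
[-9.  -3.3]
[-9.3 -2.2]
[-9.5 -1. ]
[-9.6  0.3]
[-9.5  1.5]
[-9.2  2.7]
[-8.8  3.8]
[-8.2  4.9]
[-7.5  5.9]
```

```bash
python3 -m handwheel '{"hand":[0.005,0.005,0.005,0.005,0.005,0.005,0.005,0.005,0.005,0.005],"linear":[[-0.0006,0,-0.0096],[-0.0018,0,-0.0094],[-0.003,0,-0.0091],[-0.0041,0,-0.0086],[-0.0052,0,-0.008],[-0.0062,0,-0.0073],[-0.0071,0,-0.0065],[-0.0078,0,-0.0055],[-0.0085,0,-0.0045],[-0.009,0,-0.0033]],"delta_rot":[[0,0,0],[0,0,0],[0,0,0],[0,0,0],[0,0,0],[0,0,0],[0,0,0],[0,0,0],[0,0,0],[0,0,0]]}'
```

```text
t: 5.32
tool_pos: [0.5579, 0.1627, 0.1849]
eef_rot: [-0.063, 0.998, -0.001, -0.003]
force: [-3.2, -6.3, -2.4]
opening: 0.0092
```

```bash
python3 -m handwheel '{"hand":[0.005,0.005,0.005,0.005,0.005,0.005,0.005,0.005,0.005,0.04,0.04,0.04,0.04,0.04,0.06,0.08,0.085],"linear":[[-0.0093,0,-0.0022],[-0.0095,0,-0.001],[-0.0096,0,0.0003],[-0.0095,0,0.0015],[-0.0092,0,0.0027],[-0.0088,0,0.0038],[-0.0082,0,0.0049],[-0.0075,0,0.0059],[0,0,0],[0,0,0],[0,0,0],[0,0,0],[0,0,0],[0,0,-0.03],[0,0,-0.03],[0,0,-0.03],[0,0,-0.03]],"delta_rot":[[0,0,0],[0,0,0],[0,0,0],[0,0,0],[0,0,0],[0,0,0],[0,0,0],[0,0,0],[0,0,0],[0,0,0],[0,0,0],[0,0,0],[0,0,0],[0,0,0],[0,0,0],[0,0,0],[0,0,0]]}'
python3 - <<'E'
from h import *
im=arm.snapshot("scene");cv2.imwrite('pics/e.png',im)
k=arm.snapshot("top")
cv2.imwrite('pics/e2.png',np.hstack([cv2.resize(im[170:400,180:430],None,fx=1.6,fy=1.6),cv2.resize(k[130:260,270:510],None,fx=1.6,fy=1.6)[:368].copy() if 0 else cv2.copyMakeBorder(cv2.resize(k[130:260,270:510],None,fx=1.6,fy=1.6),0,160,0,0,cv2.BORDER_CONSTANT)]))
for c,w in(("scene",im),("top",k)):
    m=orange(w);n,l,st,ce=cv2.connectedComponentsWithStats(m.astype(np.uint8))
    print(c,[(s.tolist(),x.round(1).tolist()) for s,x in zip(st[1:],ce[1:]) if s[4]>15])
    for q in("probe","blank"): print(q,[(round(d["conf"],2),np.round(d["location"],1).tolist(),int(d["mask"].sum())) for d in arm.masks_of(c,q)[:3]])
E
```

```text
t: 7.45
tool_pos: [0.6309, 0.1732, 0.2901]
eef_rot: [-0.063, 0.998, 0.0, -0.0]
force: [-0.7, -0.3, 0.7]
opening: 0.0851
scene []
probe [(0.59, [299.5, 240.4], 579)]
blank [(0.8, [335.0, 209.0], 578)]
top [([147, 158, 7, 24, 28], [149.6, 169.4]), ([439, 213, 11, 10, 27], [444.3, 217.5])]
probe [(0.68, [222.8, 444.9], 187), (0.64, [220.5, 480.2], 198)]
blank [(0.51, [217.6, 481.2], 213), (0.41, [195.5, 304.2], 683)]
```

View pics/e2.png

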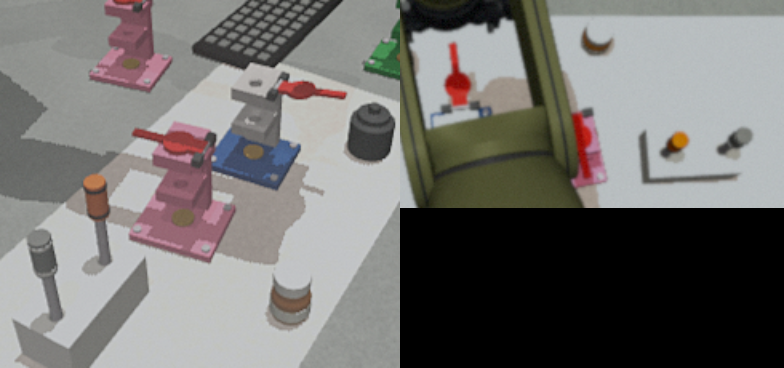

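```bash
python3 -m handwheel '{"hand":[0.06,0.06,0.06,0.06,0.06,0.06,0.06,0.06,0.06,0.06],"linear":[[0.0173,-0.0345,0],[0.0173,-0.0345,0],[0.0173,-0.0345,0],[0.0173,-0.0345,0],[0.0173,-0.0345,0],[0.0173,-0.0345,0],[0.0173,-0.0345,0],[0.0173,-0.0345,0],[0,0,0],[0,0,0]],"delta_rot":[[0,0,0],[0,0,0],[0,0,0],[0,0,0],[0,0,0],[0,0,0],[0,0,0],[0,0,0],[0,0,0],[0,0,0]]}'
python3 - <<'E'
from h import *
s=arm.sense();C=cal("wrist");im=arm.snapshot("wrist");cv2.imwrite('pics/f.png',im)
print(s["tool_pos"])
for q in("probe","blank","rack"): print(q,[(round(d["conf"],2),np.round(d["location"],1).tolist(),int(d["mask"].sum())) for d in arm.masks_of("wrist",q)[:3]])
m=orange(im);n,l,st,ce=cv2.connectedComponentsWithStats(m.astype(np.uint8))
print([(t.tolist(),x.round(1).tolist()) for t,x in zip(st[1:],ce[1:]) if t[4]>40])
print("proj of guess top/bottom of probe",proj("wrist",[[.5286,-.118,.17],[.5286,-.118,.125],[.5286,-.118,.06]],C).round(1).tolist())
np.savez('pics/f.npz',r=C[1],t=C[2],K=C[0])
E
```

```text
t: 9.0
tool_pos: [0.5278, -0.1176, 0.2882]
eef_rot: [-0.062, 0.998, 0.001, -0.001]
force: [0.7, 0.2, 0.5]
opening: 0.0599
[ 0.52780832 -0.11760164  0.28818467]
probe [(0.66, [226.3, 321.9], 1305)]
blank [(0.58, [219.0, 213.6], 1590)]
rack [(0.62, [191.6, 279.0], 9551)]
[([308, 219, 32, 32, 769], [323.9, 234.6]), ([365, 350, 34, 15, 116], [384.4, 354.1])]
proj of guess top/bottom of probe [[324.0, 230.6], [324.0, 215.6], [324.1, 200.1]]
```

View pics/f.png

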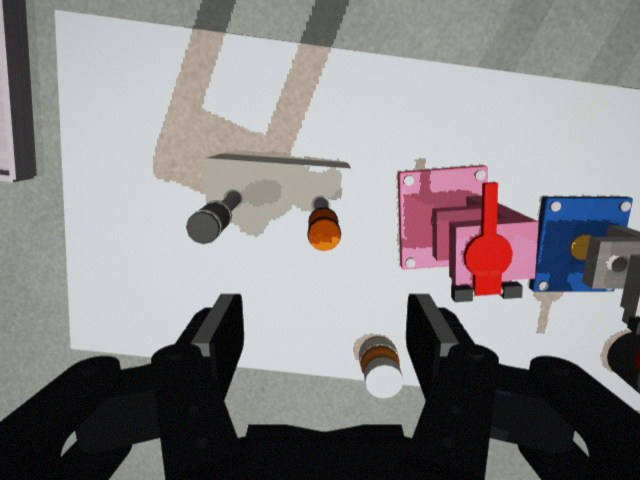

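```bash
python3 -m handwheel '{"hand":[0.05,0.05,0.05,0.05,0.05,0.05,0.015,0.015,0.015,0.015,0.015,0.015],"linear":[[-0.002,0,0.032],[0,0,0.032],[0,0,0.032],[0,0,0.032],[0,0,0.032],[0,0,0],[0,0,0],[0,0,0],[0,0,0],[0,0,0],[0,0,0],[0,0,0]],"delta_rot":[[0,0,0],[0,0,0],[0,0,0],[0,0,0],[0,0,0],[0,0,0],[0,0,0],[0,0,0],[0,0,0],[0,0,0],[0,0,0],[0,0,0]]}' 50
```

```text
t: 10.7
tool_pos: [0.5315, -0.1184, 0.1308]
eef_rot: [-0.062, 0.998, -0.001, 0.002]
force: [0.0, -0.8, 5.3]
opening: 0.0212
```

```bash
python3 -m handwheel '{"hand":[0.015,0.015,0.015,0.015,0.015,0.015,0.015,0.015,0.015],"linear":[[0,0,-0.015],[0,0,-0.02],[0,0,-0.02],[0,0,-0.02],[0,0,-0.025],[0,0,-0.03],[0,0,-0.03],[0,0,0],[0,0,0]],"delta_rot":[[0,0,0],[0,0,0],[0,0,0],[0,0,0],[0,0,0],[0,0,0],[0,0,0],[0,0,0],[0,0,0]]}'
python3 - <<'E'
from h import *
s=arm.sense();print(s["tool_pos"],s["opening"],s["force"])
C=cal("wrist");im=arm.snapshot("wrist");cv2.imwrite('pics/g.png',im)
for c in("scene","top"):
    k=arm.snapshot(c);cv2.imwrite(f'pics/g_{c}.png',k)
    p=s["tool_pos"];print(c,proj(c,[p+[0,0,.041],p-[0,0,.0035],p-[0,0,.1185]]).round(1).tolist())
p=s["tool_pos"];print(proj("wrist",[p+[0,0,.041],p-[0,0,.0035],p-[0,0,.1185]],C).round(1).tolist())
k=cv2.imread('pics/g_scene.png');w=cv2.resize(k[160:410,150:420],None,fx=1.6,fy=1.6)
cv2.imwrite('pics/g2.png',np.hstack([w,cv2.resize(im[100:,150:500],(292,400))[:w.shape[0]]]))
print("wrist crop scale",292/350,400/380)
E
```

```text
t: 11.82
tool_pos: [0.5291, -0.1173, 0.2885]
eef_rot: [-0.063, 0.998, 0.0, -0.001]
force: [-0.5, 0.1, -1.2]
opening: 0.0215
[ 0.52913084 -0.11734865  0.28853496] 0.021461124752867333 [-0.45530732  0.14687154 -1.22155191]
scene [[224.6, 193.5], [228.8, 220.8], [238.2, 281.6]]
top [[465.7, 200.7], [459.5, 205.7], [445.7, 216.7]]
[[325.1, 370.8], [325.0, 303.9], [324.8, 229.4]]
wrist crop scale 0.8342857142857143 1.0526315789473684
```

View pics/g2.png

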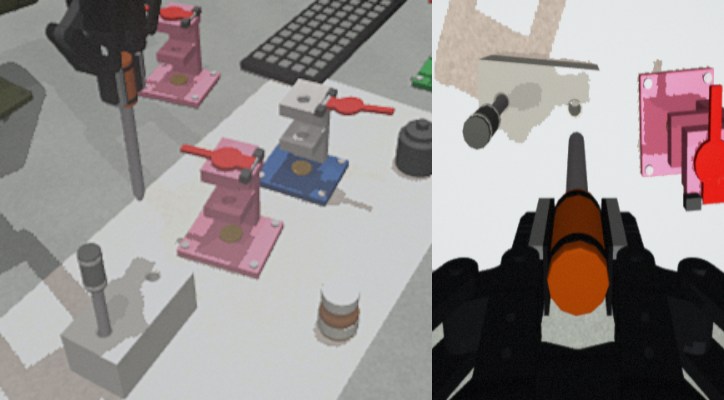

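Run:
```python
from h import *
z=np.load('pics/f.npz');C=(z["K"],z["r"],z["t"])
print("f bore",onplane("w",[618,264],.128,C))
k=cv2.imread('pics/g_scene.png');print("scene bore",onplane("scene",[342.5,214.4],.128))
f=cv2.imread('pics/f.png')
z=np.load('pics/d.npz');D=(z["K"],z["r"],z["t"])
print("d disc",onplane("w",[325,308],.134,D),"plate corner bolts mid?",onplane("w",[[284,205],[365,205]],.012,D))
A=cv2.resize(f[225:305,560:640],None,fx=5,fy=5,interpolation=cv2.INTER_CUBIC)
B=cv2.resize(k[195:275,310:380],(350,400),interpolation=cv2.INTER_CUBIC)
cv2.imwrite('pics/h.png',np.hstack([A,B]))
C2=cal("scene")
for g in([.549,.163],[.552,.162],[.554,.163]):
    print(g,proj("",[[*g,.128],[*g,.016]],C).round(1).tolist(),proj("",[[*g,.128],[*g,.016]],C2).round(1).tolist())
```

```text
f bore [[0.53770093 0.11385108 0.128     ]]
scene bore [[0.54555397 0.18382213 0.128     ]]
d disc [[0.55211223 0.16184904 0.134     ]] plate corner bolts mid? [[0.51452133 0.12020477 0.012     ]
 [0.50572387 0.19209252 0.012     ]]
[0.549, 0.163] [[673.7, 284.7], [586.7, 244.3]] [[338.9, 219.9], [337.7, 262.5]]
[0.552, 0.162] [[671.2, 288.1], [585.0, 246.9]] [[339.9, 220.6], [338.6, 263.2]]
[0.554, 0.163] [[671.5, 290.6], [585.3, 248.8]] [[341.0, 220.6], [339.7, 263.2]]
```

View pics/h.png

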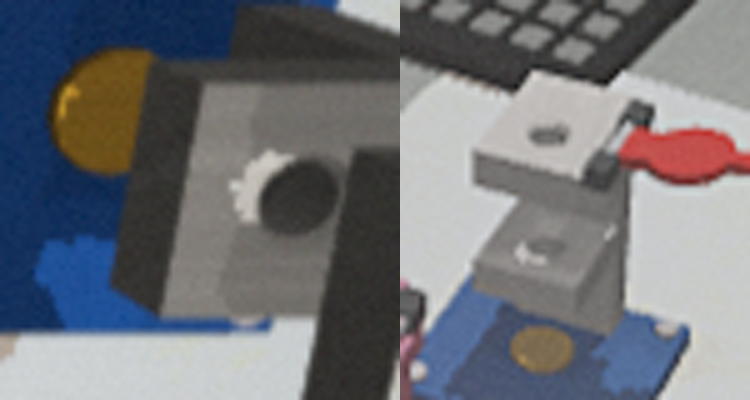

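Run:
```python
from h import *
z=np.load('pics/f.npz');C=(z["K"],z["r"],z["t"])
print("f lower bore",onplane("w",[619.8,264.2],.072,C),"src",onplane("w",[582.7,247.3],.016,C))
print("scene bore",onplane("scene",[340,222],.128),onplane("scene",[338.6,265],.016))
print("scene probe tip",onplane("scene",[236,282.5],.170),"wrist-tip",onplane("wrist",[324,228],.170))
```

```text
f lower bore [[0.55191021 0.15993011 0.072     ]] src [[0.55275664 0.15977486 0.016     ]]
scene bore [[0.55464259 0.1577087  0.128     ]] [[0.55494756 0.15673526 0.016     ]]
scene probe tip [[ 0.52746855 -0.12067546  0.17      ]] wrist-tip [[ 0.5278489  -0.11808673  0.17      ]]
```

```bash
python3 -m handwheel '{"hand":[0.015,0.015,0.015,0.015,0.015,0.015,0.015,0.015,0.015,0.015,0.015,0.015,0.015],"linear":[[-0.0066,0.0303,0],[-0.0066,0.0303,0],[-0.0066,0.0303,0],[-0.0066,0.0303,0],[-0.0066,0.0303,0],[-0.0066,0.0303,0],[-0.0066,0.0303,0],[-0.0066,0.0303,0],[-0.0066,0.0303,0],[0,0,0],[0,0,0.025],[0,0,0],[0,0,0]],"delta_rot":[[0,0,0],[0,0,0],[0,0,0],[0,0,0],[0,0,0],[0,0,0],[0,0,0],[0,0,0],[0,0,0],[0,0,0],[0,0,0],[0,0,0],[0,0,0]]}'
python3 - <<'E'
from h import *
s=arm.sense();print(s["tool_pos"])
C=cal("wrist");im=arm.snapshot("wrist");k=arm.snapshot("scene")
cv2.imwrite('pics/i_w.png',im);cv2.imwrite('pics/i_s.png',k)
A=cv2.resize(im[170:320,250:400],(400,400),interpolation=cv2.INTER_CUBIC)
B=cv2.resize(k[165:275,290:400],(400,400),interpolation=cv2.INTER_CUBIC)
cv2.imwrite('pics/i.png',np.hstack([A,B]))
g=[.552,.1605];p=s["tool_pos"]
for c,CC in(("wrist",C),("scene",cal("scene"))):
    print(c,"bore,tip",proj("",[[*g,.128],[*g,.072],p-[0,0,.1185]],CC).round(1).tolist())
E
```

```text
t: 13.6
tool_pos: [0.5551, 0.1595, 0.2643]
eef_rot: [-0.062, 0.998, -0.0, -0.0]
force: [0.3, -0.3, -1.5]
opening: 0.0208
[0.55507916 0.15947757 0.26431093]
wrist bore,tip [[327.1, 218.7], [326.8, 203.4], [325.1, 229.2]]
scene bore,tip [[339.5, 220.9], [338.9, 243.0], [340.9, 214.2]]
```

View pics/i.png

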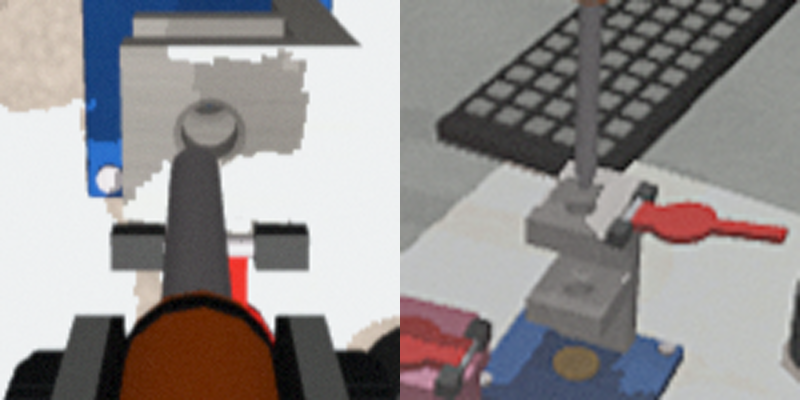

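```bash
python3 -m handwheel '{"hand":[0.015,0.015,0.015,0.015,0.015,0.015,0.015],"linear":[[0.0009,0.0037,0],[0,0,0],[0,0,0.01],[0,0,0.01],[0,0,0.008],[0,0,0],[0,0,0]],"delta_rot":[[0,0,0],[0,0,0],[0,0,0],[0,0,0],[0,0,0],[0,0,0],[0,0,0]]}'
python3 - <<'E'
from h import *
s=arm.sense();print(s["tool_pos"],s["force"],s["torque"])
im=arm.snapshot("wrist");k=arm.snapshot("scene")
cv2.imwrite('pics/j.png',np.hstack([cv2.resize(im[170:320,250:400],(400,400),interpolation=cv2.INTER_CUBIC),cv2.resize(k[165:275,290:400],(400,400),interpolation=cv2.INTER_CUBIC)]))
E
```

```text
t: 14.58
tool_pos: [0.5535, 0.1636, 0.236]
eef_rot: [-0.063, 0.998, -0.0, -0.0]
force: [-1.0, -0.8, -1.2]
opening: 0.0209
[0.55351146 0.16361563 0.23603591] [-0.95395832 -0.82474774 -1.15226265] [-0.09925412  0.23744637 -0.02974067]
```

View pics/j.png

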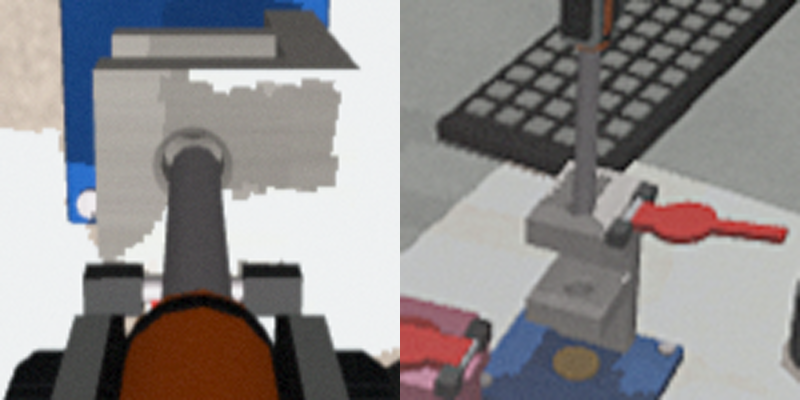

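```bash
python3 -m handwheel '{"hand":[0.015,0.015,0.015,0.015,0.015,0.015,0.015],"linear":[[0.0012,0,0],[0,0,0.007],[0,0,0.007],[0,0,0.007],[0,0,0],[0,0,0],[0,0,0]],"delta_rot":[[0,0,0],[0,0,0],[0,0,0],[0,0,0],[0,0,0],[0,0,0],[0,0,0]]}'
python3 - <<'E'
from h import *
s=arm.sense();print(s["tool_pos"],s["force"],s["torque"])
im=arm.snapshot("wrist");k=arm.snapshot("scene")
cv2.imwrite('pics/k.png',np.hstack([cv2.resize(im[170:320,250:400],(400,400),interpolation=cv2.INTER_CUBIC),cv2.resize(k[190:280,300:390],(400,400),interpolation=cv2.INTER_CUBIC)]))
E
```

```text
t: 15.55
tool_pos: [0.5528, 0.1636, 0.2155]
eef_rot: [-0.063, 0.998, 0.0, 0.0]
force: [0.1, 0.4, -0.6]
opening: 0.0205
[0.55275702 0.16364364 0.21547252] [ 0.05243178  0.39876736 -0.62410336] [ 0.03929407 -0.00325473 -0.02097901]
```

View pics/k.png

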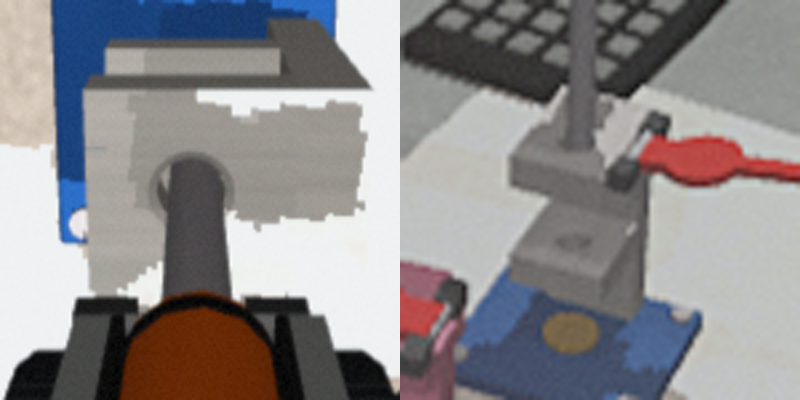

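```bash
python3 -m handwheel '{"hand":[0.015,0.015,0.015,0.015,0.015,0.015],"linear":[[0,-0.0006,0.005],[0,0,0.006],[0,0,0.006],[0,0,0],[0,0,0],[0,0,0]],"delta_rot":[[0,0,0],[0,0,0],[0,0,0],[0,0,0],[0,0,0],[0,0,0]]}'
python3 -m handwheel '{"hand":[0.015,0.015,0.015,0.015,0.015],"linear":[[0,0,0.005],[0,0,0.005],[0,0,0.005],[0,0,0],[0,0,0]],"delta_rot":[[0,0,0],[0,0,0],[0,0,0],[0,0,0],[0,0,0]]}'
python3 -c "
from bench import arm
s=arm.sense();print(s['force'],s['torque'])"
```

```text
t: 16.4
tool_pos: [0.5528, 0.163, 0.1984]
eef_rot: [-0.063, 0.998, 0.0, 0.0]
force: [0.6, 0.9, -0.7]
opening: 0.0207
t: 17.02
tool_pos: [0.5526, 0.163, 0.1831]
eef_rot: [-0.063, 0.998, 0.0, -0.0]
force: [0.3, -0.2, -0.7]
opening: 0.0209
[ 0.28958694 -0.17804379 -0.72293754] [-0.00621544  0.0438565  -0.00484459]
```

```bash
python3 -m handwheel '{"hand":[0.015,0.015,0.015,0.015,0.015,0.015,0.015],"linear":[[0,0,0.006],[0,0,0.006],[0,0,0.006],[0,0,0.006],[0,0,0.0035],[0,0,0],[0,0,0]],"delta_rot":[[0,0,0],[0,0,0],[0,0,0],[0,0,0],[0,0,0],[0,0,0],[0,0,0]]}'
python3 - <<'E'
from h import *
s=arm.sense();print(s["tool_pos"],s["force"],s["torque"])
im=arm.snapshot("wrist");k=arm.snapshot("scene")
cv2.imwrite('pics/l.png',np.hstack([cv2.resize(im[170:320,250:400],(360,360),interpolation=cv2.INTER_CUBIC),cv2.resize(k[205:285,305:375],(420,480),interpolation=cv2.INTER_CUBIC)[120:]]))
g=[.5525,.1615]
print(proj("scene",[[*g,.056],[*g,.036],[*g,.016]]).round(1).tolist())
E
```

```text
t: 17.9
tool_pos: [0.5528, 0.163, 0.1559]
eef_rot: [-0.063, 0.998, 0.0, 0.0]
force: [0.2, 0.1, -1.3]
opening: 0.0207
[0.55278477 0.16300341 0.155853  ] [ 0.20174164  0.116978   -1.27219893] [0.02239914 0.00612348 0.02625049]
[[339.2, 248.9], [338.9, 256.2], [338.7, 263.4]]
```

View pics/l.png

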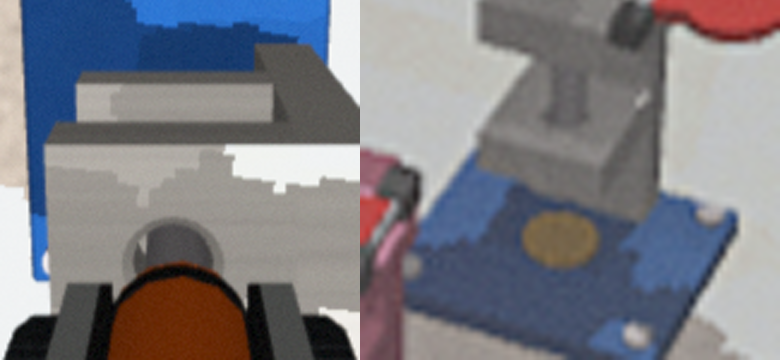

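```bash
python3 -c "
from bench import arm
s=arm.sense();print(s['t'],s['opening'],s['force']);print(arm.close_job())"
```

```text
18.0 0.020566533912201864 [ 0.50459966 -0.5258928  -0.65710979]
the job is handed in; nothing more can be done
None
```

I flipped the red cap of the blue guide fully open, took the orange probe from the rack and lowered it through both bushings. I handed the job in at 18.0 s, still gripping the probe.

**Last checks:**
- **Hold:** the finger opening was 20.6 mm on the 22 mm handle, and the outside force on the tool was about 1 N, so there was no sign of jamming or of touching the source. I gave the grip a 50 N setting.
- **Position:** the rod showed through both bushings, roughly centred in the upper mouth and near upright, with a lean of about 0.7° estimated earlier.
- **Cap:** it was lying open over the far side in the last pictures.
- **Bystanders:** I never touched the blank, jar or pot. They were out of frame in the final picture.

**Not confirmed:** in the final picture the tip was hidden behind the lower bushing block. Its height, about 36 mm above the bench (midway between bushing and source), is worked out from the tool height and the grasp, and not seen. That hiding fits a tip no lower than about 33 mm.

**Disagreement:** the scene camera's positions came out about 3 mm off the wrist camera's in y. I went by the wrist views.

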